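Press a display panel in the treadle press

ROBOT

A 7-joint arm with a two-finger parallel gripper is mounted at the origin on the work surface. World frame = base frame: x ahead of the robot, y to its left, z up, the work surface at z = 0. Lengths are in m, angles in rad, forces in N, time in s.
With the tool pointing down it reaches from about 0.375 to 0.925 m from the base axis. Payload 3.1 kg.
Tool frame: the origin (TCP) lies between the finger pads; the fingertips stand 19 mm ahead of it and the grasp point (between the pads) is the TCP; z points along the fingers, y is the line along which they close (so a half turn about z gives the same grasp; the last joint's range is limited). The gripper opens to 85 mm and grips with 20 to 120 N. Pads are 22 mm wide; open, the fingers measure 114 mm over their backs; the gripper's body (76 mm by 85 mm) begins 54 mm behind the grasp point. The pads swing forward as they close: fully open they stand 13 mm farther back than shut.
Start: joints at [1.084, 0.383, 0.044, 1.598, -0.018, 1.161, -0.05], TCP at [0.246, -0.601, 0.25] pointing down, gripper open.
Joint ranges: [-2.61, 2.61], [-0.41, 2.15], [-1.48, 1.57], [0, 2.5], [-1.57, 4.71], [0.05, 1.97], [-2.85, 2.85]. Speed limits (rad/s): [2.79, 2.79, 3.14, 3.14, 3.14, 3.14, 3.14].

INTERFACE

Orientations are given as a unit quaternion [x, y, z, w].
In Python, from bench import move_ptp, movel, move_j, move_gripper, pause, inverse_kinematics, read_camera, camera_params, MotionError, sign_off, look_for, tip_of, read_time_s, read_qpos, read_joint_vel, read_effort, read_eef_pos, read_tcp_rot, read_ft_force, read_ft_torque, read_finger_gap, read_grasp_force gives the robot as it stands. Calls block until the motion is done:
- move_ptp(position, orientation): joint-space move of the TCP to a pose.
- movel(position, orientation=None, speed=0.15): straight line of the TCP; orientation=None keeps the orientation; speed is the mean speed in m/s.
- move_j(angles): joint-space move.
- move_gripper(opening, effort=None): finger opening in m; effort is the grip in N (None keeps the last); returns when the fingers have stopped.
- pause(seconds).
- inverse_kinematics(position, orientation): joint angles nearest the present ones, or None.
- read_camera(name): name is "side" or "top"; returns the picture (384x512x3 uint8, red, green, blue); there is no depth.
- camera_params(name): a dict with "K" (3x3 intrinsics, pixels), "camera_from_world" (4x4, takes a point from world to camera coordinates). Camera axes: x right, y down, z forward; pixel columns grow to the right and rows downward; lengths in m; the calibration is good to about 2 mm. A picture is of the moment at which its call begins. camera_params takes no time and is no camera call.
A pose or a line that the arm cannot do raises MotionError and nothing moves.
- sign_off(): hands the job in; it is judged then, once.
Trained networks look in the newest picture that a camera, given by its name, has taken for a name from the list of things; names that differ only in an ending like _2 or _b are one class to them, and where a whole thing is asked for, a point or a joint stands for the part that bears it (a point fixed in the world has none). Each returns a list of dicts, best first, with "confidence" (0 to 1); they miss things now and then, are a little off and sometimes report something else, mostly with a low value. They report only what shows in the picture. A call takes as long as a camera call. They do not tell look-alikes from the thing itself.
- look_for(camera, name): "at" ([column, row] in pixels, amid what is visible of it).
- tip_of(camera, name): "at" ([column, row] in pixels: a listed point, or the origin of a listed thing).
Readings, each from a call of its own:
- read_time_s(): time.
- read_qpos(): joint angles.
- read_joint_vel(): joint speeds.
- read_effort(): joint torques, N m.
- read_eef_pos(): TCP position.
- read_tcp_rot(): TCP orientation.
- read_ft_force(): force on the tool from outside, world axes, zero at the start.
- read_ft_torque(): the same for the moment, N m.
- read_finger_gap(): finger opening in m.
- read_grasp_force(): force on a finger pad.
Only numpy, scipy, OpenCV 4.12 (cv2) and the standard library are available. Lean on these libraries where they do the work, as an engineer would, in place of code of your own. Each camera call takes 0.05 s, during which the arm holds its last target. There are 200 camera calls.

TASK

Take the top panel off the stack of wooden panels, lay it flat and square on the middle of the press's bed, between the two end ledges, and let go. Then push the press's pedal (under the hanging bin) all the way down to its stop with the gripper, hold it there a moment so that the platen shuts on the panel, and let the pedal come back up; work the platen only through the pedal. The panel stays on the bed, the other panels stay in their stack, and the mirror, brush, tin and bangle stand are left alone.

Things in the scene. Friction and masses are not known exactly. Their poses are not given: they have to be found in the camera images.
- panel_top: the uppermost of three like, loose, plain wooden panels lying in a stack on the table; 90 x 56 x 12 mm, 35 to 70 g; origin at the centre of its underside (24 mm above the table at the start), own x along the 90 mm side, y along the 56 mm side, z up through its thickness
- panel_2: second panel of the stack, same size and frame, directly under the top one (underside at 12 mm)
- panel_3: lowest panel, same, on the table
- press: the bench treadle press, fixed to the table: grey base plate 220 (x) x 360 (y) x 12 mm with the bed on its left (+y) half and the pedal on its right, their middle lines 160 mm apart; axes: x from the robot's side to the far side, y to the left, z up; origin on the table, level with the bed centre in x, 75 mm to -y of it
- bed (a point): centre of the top face of the press's steel bed, 40 mm above the table; axes as press. The bed is 52 mm (x) by 112 mm (y); the panel lies on it with its 90 mm side along y, between two end ledges, 108 mm apart and 5 mm higher than the bed. The x sides are open and a 56 mm panel overhangs them by 2 mm each, so fingers can hold its long sides
- platen: hinged plate, 64 mm (x) wide, 120 mm long; origin on its hinge along the press's x, 74 mm to +y of the bed centre, 60 mm above the table. It stands open, leaning 10 degrees outwards (to +y), top 180 mm above the table, and is linked to the pedal: it swings down flat onto the panel as the pedal goes down (5 rad per rad of pedal) and opens again with it
- pedal (a joint): angle of the sprung pedal, rad: 0 = up (its spring returns it there), 0.35 = down at its stop. Steel plate 125 mm long, 70 mm wide (y), 8 mm thick, hinged at its far (+x) end 52 mm above the table, sloping up to the robot by 0.25 rad at rest, down by 0.10 rad at its stop. Pushing at the pad takes about 5 N at first, 10 to 13 N at the stop. A panel lying on a ledge jams the platen and the pedal
- pedal_pad (a point): where to push: on the middle line of the pedal's top face, 12 mm in from its free edge, which faces the robot; about 84 mm above the table at rest, sinking about 40 mm to the stop. At rest its axes are the press's; they turn with the pedal
- bin_edge (a point): middle of the lower front edge of the white tilt-out bin fixed over the pedal on two posts at its back; 130 mm wide (y), underside 180 mm and top 270 mm above the table, reaching 126 mm from this edge to +x. Only the front 18 mm of the pedal show from above: a vertical gripper's body strikes the bin, so come from the robot's side, fingers pointing down and forward, leaning about 40 degrees
- mirror: bystander: black hand mirror lying flat, 185 mm long, 12 mm high; origin under the centre of its round 100 mm head, own x from the 22 mm wide handle towards the head
- brush: bystander: wooden paddle brush lying bristles down, 215 mm long, 65 mm wide, 31 mm high; origin under the paddle's centre, own x from the handle towards the paddle
- pin_tin: bystander: round steel safety-pin tin, 70 mm across, 35 mm high; origin under its centre
- bangle_stand: bystander: pale blue T-shaped bangle stand, about 195 mm high, foot 100 mm across, bar 160 mm along its own y; origin under its foot
Things that resemble listed ones, but are neither listed nor needed, are in the scene too. Leave any blue or red look-alike of the panel_top alone.

How it is judged:
On the way, in this order (a step that is already met when the one before it is completed fails the run):
1. the top panel lies flat on the bed, square and central, and is let go; the pedal is up (horizontal distance between panel_top and bed below 0.016 m and z of panel_top in the frame of bed between -0.004 and 0.004 m and angle between panel_top's own z axis and vertical below 0.08 rad and angle between the x axis of panel_top and the y axis of bed, either way round below 0.2 rad and contact force between the fingers and panel_top below 0.1 N and value of joint pedal below 0.1 rad), for 0.2 s.
2. the pedal is pressed down to its stop (above 0.31 of 0.35 rad) for 0.3 s with the panel on the bed and the robot not touching the platen (horizontal distance between panel_top and bed below 0.016 m and z of panel_top in the frame of bed between -0.004 and 0.004 m and angle between panel_top's own z axis and vertical below 0.08 rad and angle between the x axis of panel_top and the y axis of bed, either way round below 0.2 rad and value of joint pedal above 0.31 rad and contact force between each of the fingers, the arm and platen below 0.5 N), for 0.3 s.
At the end, for the whole second after the job is handed in: The top panel rests on the bed within 16 mm of its centre, flat, its long side within 0.2 rad of the bed's y; the pedal is back up (below 0.05 rad); the other two panels are within 25 mm of where they started and flat (horizontal distance between panel_top and bed below 0.016 m and z of panel_top in the frame of bed between -0.004 and 0.004 m and angle between panel_top's own z axis and vertical below 0.08 rad and angle between the x axis of panel_top and the y axis of bed, either way round below 0.2 rad and value of joint pedal below 0.05 rad and linear speed of panel_top below 0.02 m/s and distance of each of panel_2, panel_3 from where it was at the start of the episode below 0.025 m and angle between each of panel_2, panel_3's own z axis and vertical below 0.1 rad); the robot touches nothing.
It fails at once if a bystander is shifted by more than 40 mm or knocked over (distance of any of mirror, brush, pin_tin, bangle_stand from where it was at the start of the episode above 0.04 m or angle between any of mirror, brush, pin_tin, bangle_stand's own z axis and vertical above 0.5 rad).
It also fails if it takes over 61 s, if anything falls off the work surface, if the arm or the gripper's body presses on something with over 40 N, if the wrist force passes 120 N, or if a joint passes its speed limit or range.

## Working session

There is one attempt and no reset: what is moved stays moved. The work goes in short steps, each a Python script; the robot and the scene stay as the last script left them, time stands still between calls to the robot, and variables do not carry over. Pictures are saved under pics/ and viewed, at most 10 in all, crops included, and the job is handed in when it is done.

```bash
mkdir -p pics; ls; python3 - <<'E'
from bench import *
import cv2, numpy as np
for c in ("side","top"):
    im=read_camera(c); cv2.imwrite(f"pics/{c}0.png",im[:,:,::-1])
    p=camera_params(c); print(c,np.round(p["K"],1).tolist(),np.round(p["camera_from_world"],4).tolist())
    for n in ("panel_top","press","bed","platen","pedal_pad","bin_edge"):
        print(n,[(np.round(d["at"],1).tolist(),round(d["confidence"],2)) for d in tip_of(c,n)][:4])
    print("look",[(np.round(d["at"],1).tolist(),round(d["confidence"],2)) for d in look_for(c,"panel_top")][:5])
print(read_time_s())
E
```

```text
pics
side [[478.9, 0.0, 266.7], [0.0, 478.9, 197.9], [0.0, 0.0, 1.0]] [[-0.8909, -0.4542, 0.0048, 0.4428], [-0.2714, 0.5237, -0.8075, 0.2522], [0.3642, -0.7207, -0.5899, 1.2468], [0.0, 0.0, 0.0, 1.0]]
panel_top [([226.7, 313.5], 0.93), ([175.4, 354.9], 0.88), ([275.8, 341.3], 0.85), ([289.4, 264.6], 0.27)]
press [([249.4, 205.6], 0.56)]
bed [([232.3, 204.5], 0.67), ([267.9, 172.4], 0.45)]
platen [([222.6, 211.8], 0.62), ([247.2, 203.2], 0.53), ([326.8, 169.1], 0.25)]
pedal_pad [([267.7, 171.4], 0.96), ([222.4, 214.2], 0.54), ([227.8, 311.6], 0.32)]
bin_edge [([267.9, 147.6], 0.66), ([332.6, 213.5], 0.24)]
look [([271.3, 340.2], 0.67), ([226.2, 309.2], 0.63), ([178.0, 348.4], 0.57)]
top [[480.5, 0.0, 258.4], [0.0, 480.5, 196.7], [0.0, 0.0, 1.0]] [[0.0104, -0.9998, 0.0165, -0.0104], [-0.9921, -0.0124, -0.1249, 0.5437], [0.1251, -0.0151, -0.992, 1.4394], [0.0, 0.0, 0.0, 1.0]]
panel_top [([154.9, 228.0], 0.86), ([110.0, 212.3], 0.66)]
press [([295.4, 172.6], 0.88)]
bed [([273.9, 169.2], 0.57)]
platen [([247.9, 166.4], 0.71)]
pedal_pad [([333.4, 181.0], 0.76), ([316.5, 254.7], 0.39)]
bin_edge [([334.4, 170.3], 0.57), ([334.6, 179.5], 0.48)]
look [([148.1, 271.2], 0.9), ([153.2, 228.8], 0.77), ([109.0, 210.9], 0.72)]
0.8
```

```bash
python3 - <<'E'
import cv2
t=cv2.imread("pics/top0.png");s=cv2.imread("pics/side0.png")
cv2.imwrite("pics/t1.png",cv2.resize(t[100:325,80:380],None,fx=2.66,fy=2.66,interpolation=cv2.INTER_CUBIC))
cv2.imwrite("pics/s1.png",cv2.resize(s,None,fx=1.56,fy=1.56,interpolation=cv2.INTER_CUBIC))
E
```

```text
(no output)
```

View pics/t1.png

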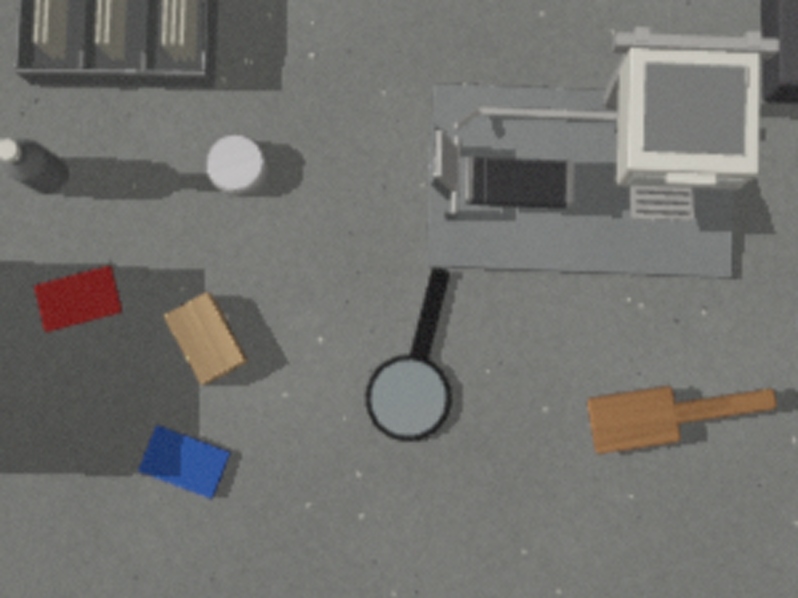

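View pics/s1.png

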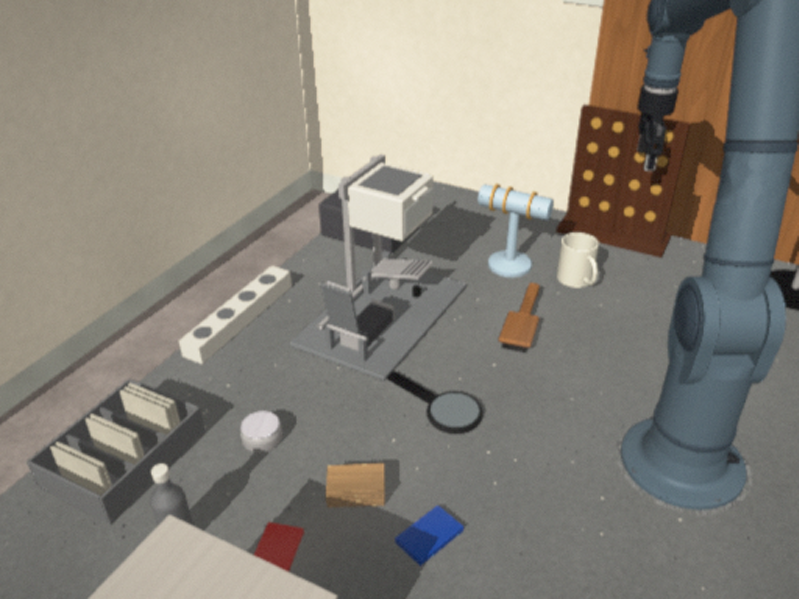

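The top view shows three candidates: wood (crop 205,338, full 157,227), red (78,298, full 109,212) and blue (185,462, full 150,274). Only the wood one is plain and stacked high, as its tall shadow and the side view at crop 355,483 show. The press bed is the dark rectangle at crop (472–568, 158–208), and the pedal's slats are at (662,203).

```bash
cat > h.py <<'E'
from bench import *
import numpy as np, cv2
P={c:camera_params(c) for c in("top","side")}
def unproj(c,uv,z):
    T=np.array(P[c]["camera_from_world"]);K=np.array(P[c]["K"]);R=T[:3,:3];o=-R.T@T[:3,3]
    d=R.T@np.linalg.inv(K)@np.array([uv[0],uv[1],1.]);return o+d*(z-o[2])/d[2]
def proj(c,p):
    T=np.array(P[c]["camera_from_world"]);q=np.array(P[c]["K"])@(T[:3,:3]@np.array(p)+T[:3,3]);return q[:2]/q[2]
def wood(c,z,box):
    """pose of wooden panel's top face at height z, restricted to box (u0,v0,u1,v1)"""
    im=read_camera(c) if not isinstance(c,tuple) else cv2.imread(c[1])[:,:,::-1]
    cam=c if isinstance(c,str) else c[0]
    h=cv2.cvtColor(np.ascontiguousarray(im),cv2.COLOR_RGB2HSV)
    m=cv2.inRange(h,(8,60,120),(25,255,255));k=np.zeros_like(m);u0,v0,u1,v1=box;k[v0:v1,u0:u1]=m[v0:v1,u0:u1]
    cn=max(cv2.findContours(k,0,cv2.CHAIN_APPROX_NONE)[0],key=cv2.contourArea)[:,0]
    w=np.array([unproj(cam,p,z)[:2] for p in cn]).astype(np.float32)
    return cv2.minAreaRect(w*1000),cv2.boxPoints(cv2.minAreaRect(w*1000)).round(1).tolist()
E
python3 - <<'E'
from h import *
print(wood(("top","pics/top0.png"),.036,(130,200,180,250)))
f=lambda u,v:(80+(u+.5)/2.66-.5,100+(v+.5)/2.66-.5)
for n,uv,z in(("base BL",(433,85),.012),("base FL",(428,267),.012),("base FR",(733,275),.012),("bedBL",(472,159),.04),("bedFL",(470,206),.04),("bedFR",(567,208),.04),("bedBR",(569,161),.04),("slatFL",(632,217),.084),("slatFR",(693,219),.084),("binFL",(617,183),.18),("binFR",(757,187),.18),("mirrorhandle",(440,268),.012),("tin",(235,165),.035)):
    print(n,unproj("top",f(*uv),z).round(4)[:2])
for c,n,uv,z in(("top","bed",(273.9,169.2),.04),("top","pad",(333.4,181),.084),("side","pad",(267.7,171.4),.084),("top","press",(295.4,172.6),0),("side","bed",(232.3,204.5),.04)):print(c,n,unproj(c,uv,z).round(4))
t=cv2.imread("pics/top0.png")
cv2.imwrite("pics/t2.png",np.hstack([cv2.resize(t[205:250,135:180],(400,400),interpolation=2),cv2.resize(t[145:190,240:285],(400,400),interpolation=2)]))
cv2.imwrite("pics/t3.png",t)
E
```

```text
(((448.2372741699219, 304.27691650390625), (91.84358215332031, 56.91498947143555), 30.382286071777344), [[394.20001220703125, 305.6000061035156], [423.0, 256.5], [502.20001220703125, 303.0], [473.5, 352.1000061035156]])
base BL [0.7534 0.0482]
base FL [0.5352 0.0509]
base FR [ 0.5302 -0.3066]
bedBL [0.6587 0.0012]
bedFL [0.6034 0.0029]
bedFR [ 0.6025 -0.1092]
bedBR [ 0.6578 -0.1115]
slatFL [ 0.5859 -0.1783]
slatFR [ 0.5846 -0.2468]
binFL [ 0.6064 -0.1494]
binFR [ 0.6041 -0.2965]
mirrorhandle [0.5342 0.0368]
tin [0.6488 0.2758]
top bed [ 0.6289 -0.0508  0.04  ]
top pad [ 0.5874 -0.2265  0.084 ]
side pad [ 0.5993 -0.2069  0.084 ]
top press [ 0.6263 -0.1208  0.    ]
side bed [ 0.642  -0.0481  0.04  ]
```

View pics/t2.png

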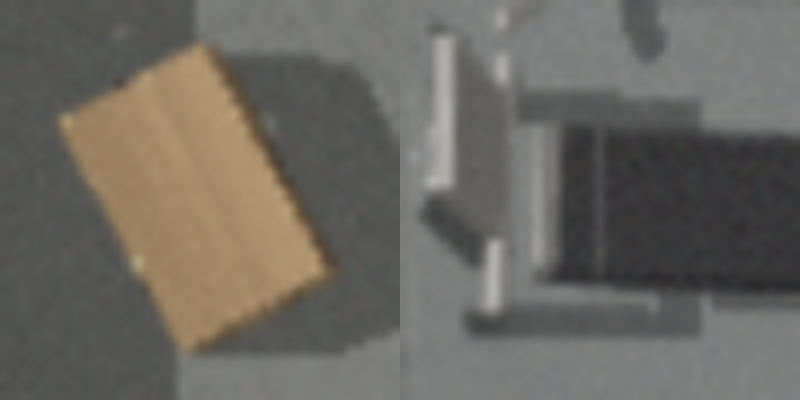

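View pics/t3.png

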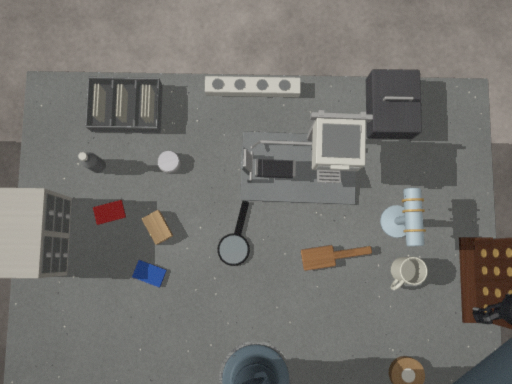

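The crop confirms the wood panel as the top of the stack: plain wood, with slivers of the lower panels showing at its lower-left edge. Its centre is about (0.448, 0.304) with the long side at 30.4°. The full top picture shows a tall cabinet at the far left (px 0–70, 190–280), clear of the stack. Next is the grasp.

```bash
cat >> h.py <<'E'
from scipy.spatial.transform import Rotation as Ro
def down(a): # tool x at world angle a (rad), pointing down
    c,s=np.cos(a),np.sin(a);return Ro.from_matrix(np.array([[c,s,0],[s,-c,0],[0,0,-1]])).as_quat()
E
python3 - <<'E'
from h import *
p=read_eef_pos();print(Ro.from_quat(read_tcp_rot()).as_matrix().round(2).tolist())
movel([p[0],p[1],.42],speed=.3)
a=np.radians(30.4)
for k in(0,np.pi):
    q=inverse_kinematics([.448,.304,.2],down(a+k)); q2=inverse_kinematics([.6306,-.0535,.2],down(np.radians(89.3)+k))
    print(k,None if q is None else np.round(q,2), None if q2 is None else np.round(q2,2))
E
```

```text
[[0.93, 0.38, 0.0], [0.38, -0.93, -0.0], [0.0, 0.0, -1.0]]
0 [ 0.19  0.42 -1.03  1.87  0.41  1.08 -2.04] [ 0.43  0.45 -0.52  1.67  0.25  1.09 -0.18]
3.141592653589793 [ 0.19  0.42 -1.03  1.87  0.4   1.08  1.1 ] [-0.87  0.87  1.37  1.73 -0.89  1.32 -2.46]
```

```bash
python3 - <<'E'
from h import *
a=np.radians(30.4);o=down(a);X,Y=.448,.304
move_gripper(.085,40)
move_ptp([X,Y,.40],o); print(read_qpos().round(2) if hasattr(read_qpos(),'round') else read_qpos())
movel([X,Y,.10],speed=.25); 
movel([X,Y,.044],speed=.06); print(read_ft_force(),read_eef_pos())
move_gripper(.05,40); print(read_finger_gap(),read_grasp_force(),read_ft_force())
movel([X,Y,.075],speed=.05)
im=read_camera("top");cv2.imwrite("pics/g.png",im[:,:,::-1]);im2=read_camera("side")
cv2.imwrite("pics/g1.png",cv2.resize(im2[240:380,140:327,::-1],(800,599),interpolation=2))
print(read_finger_gap(),read_grasp_force(),read_ft_force(),read_time_s())
E
```

```text
[ 0.43  0.3  -1.31  1.61  0.29  1.45 -1.94]
[0.24066791 0.25044714 0.40003003] [0.44824961 0.30436622 0.04435468]
0.05460100221170846 42.54180729389191 [-0.94426907  0.54226142  4.27083599]
0.05460077909753365 42.1659779548645 [ 0.38192047  0.52894892 -0.5722164 ] 8.6583
```

View pics/g1.png

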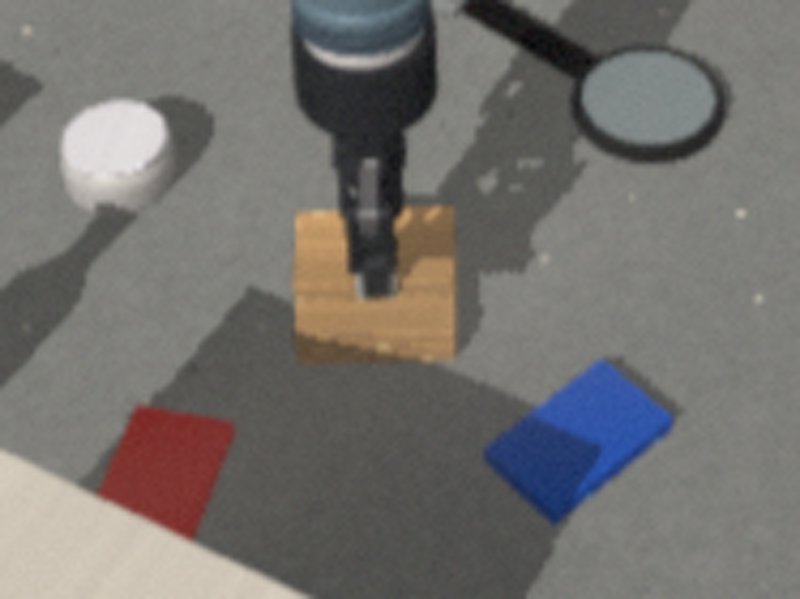

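The panel is held and lifted, with the gap at 54.6 mm. The rest of the stack is unmoved beneath it at crop (375,290). Next I carry it to the bed.

```bash
python3 - <<'E'
from h import *
X,Y=.6306,-.0535;o=down(np.radians(89.3))
p=read_eef_pos();movel([p[0],p[1],.32],speed=.25)
move_ptp([X,Y,.32],o)
print(np.round(read_qpos(),2))
movel([X,Y,.12],speed=.2);movel([X,Y,.075],speed=.08)
print(read_eef_pos(),read_ft_force(),read_finger_gap(),read_time_s())
for c in("top","side"):
    im=read_camera(c);cv2.imwrite(f"pics/p_{c}.png",im[:,:,::-1])
a=cv2.imread("pics/p_top.png")[130:205,230:305];b=cv2.imread("pics/p_side.png")[140:240,190:290]
cv2.imwrite("pics/p1.png",np.hstack([cv2.resize(x,(400,400),interpolation=2) for x in(a,b)]))
E
```

```text
[ 0.91  0.67 -1.35  1.52  0.66  1.47 -0.46]
[ 0.63064501 -0.05328924  0.0748388 ] [ 0.41977825 -0.14370349  0.3314948 ] 0.0545031064074898 13.1417
```

View pics/p1.png

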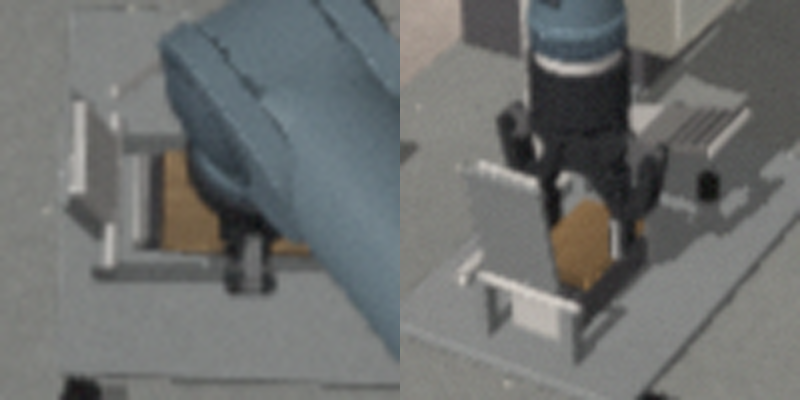

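The panel hangs level over the bed with the fingers on its x sides, clear of the platen and bin. Its left edge is at crop (163,200), with the ledge left of it. Next I lower and release.

```bash
python3 - <<'E'
from h import *
X,Y=.6306,-.0535
print(unproj("top",(260.1,167),.066))
f0=np.array(read_ft_force())
movel([X,Y,.0635],speed=.05)
z=.0635
while z>.0575:
    z-=.001; movel([X,Y,z],speed=.02); f=np.array(read_ft_force())-f0
    if f[2]>2: break
print(z,f,read_eef_pos())
move_gripper(.085); pause(.2); print(read_finger_gap(),read_grasp_force())
movel([X,Y,.13],speed=.1); movel([X,Y,.36],speed=.3)
p=[.42,-.213,.36]
move_ptp([.40,-.15,.36],down(np.radians(60)))
im=read_camera("top");cv2.imwrite("pics/r.png",im[:,:,::-1])
print(wood(("top","pics/r.png"),.052,(245,145,310,195)))
cv2.imwrite("pics/r1.png",cv2.resize(im[130:205,230:330,::-1],(800,600),interpolation=2)); 
print(read_time_s(),np.round(read_qpos(),2))
E
```

```text
[ 0.63023517 -0.0077656   0.066     ]
0.0595 [-1.66531919 -0.46431575  5.04457605] [ 0.63084995 -0.05346116  0.06082597]
0.08488043497902142 0.0
(((640.7869262695312, -53.08965301513672), (86.25732421875, 33.11497497558594), 88.01850891113281), [[622.7000122070312, -95.5999984741211], [655.7999877929688, -96.80000305175781], [658.7999877929688, -10.600000381469727], [625.7000122070312, -9.399999618530273]])
18.0667 [ 1.74 -0.3  -1.21  1.91 -0.29  1.35  0.08]
```

View pics/r1.png

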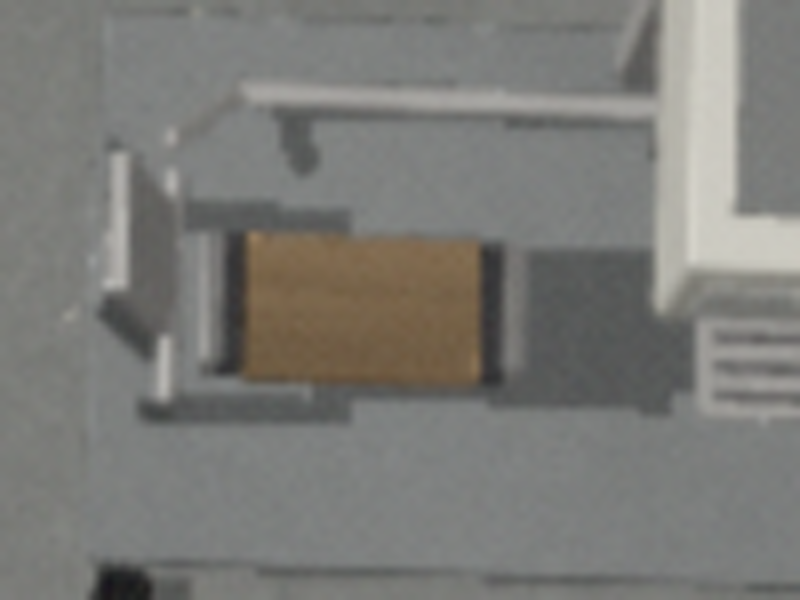

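The panel lies square on the bed, at crop (245–482, 232–383), with equal gaps to both ledges. Next I unfold the elbow, shut the gripper and come at the pedal leaning 40°.

```bash
python3 - <<'E'
from h import *
move_gripper(0.0)
move_j([.35,-.1,.04,1.95,0,1.29,0]); print(read_eef_pos(),read_time_s())
L=np.radians(40);s,c=np.sin(L),np.cos(L)
R=np.array([[c,0,s],[0,-1,0],[s,0,-c]]);o=Ro.from_matrix(R).as_quat()
pad=np.array([.596,-.214,.084]);z=R[:,2]
tcp=lambda tip:np.array(tip)-.019*z
for d in(.12,.03,0):
    print(d,np.round(inverse_kinematics(tcp(pad-d*z),o),2))
print(np.round(inverse_kinematics(tcp(pad-[.004,0,.042]),o),2))
move_ptp(tcp(pad-.12*z),o); print(read_eef_pos(),np.round(read_qpos(),2))
movel(tcp(pad-.025*z),o,speed=.1)
print(read_ft_force(),read_time_s())
for cc in("top","side"):
    im=read_camera(cc);cv2.imwrite(f"pics/q_{cc}.png",im[:,:,::-1])
a=cv2.imread("pics/q_top.png")[130:230,270:370];b=cv2.imread("pics/q_side.png")[90:230,200:340]
cv2.imwrite("pics/q1.png",np.hstack([cv2.resize(x,(400,400),interpolation=2) for x in(a,b)]))
E
```

```text
[ 0.39061922 -0.20525612  0.34535248] 20.2333
0.12 [ 0.38  0.05  0.12  2.33 -1.21  0.34  0.01]
0.03 [ 1.51  0.67 -1.24  2.21  1.56  0.27 -2.47]
0 [ 1.47  0.79 -1.24  2.18  1.72  0.36 -2.57]
[ 1.48  0.96 -1.24  2.19  1.93  0.47 -2.65]
[ 0.50752232 -0.21426217  0.19167979] [ 0.38  0.05  0.11  2.33 -1.21  0.34  0.01]Traceback (most recent call last):
  File "<stdin>", line 12, in <module>
bench.MotionError: the arm cannot follow that straight line within its joint ranges
```

```bash
python3 - <<'E'
from h import *
q=np.array(read_qpos());q1=q.copy();q1[1]=-.35;move_j(q1);print(read_eef_pos())
q2=np.array([.38,-.38,.04,2.4,3.14,.3,0.]);move_j(q2);print(read_eef_pos(),Ro.from_quat(read_tcp_rot()).as_matrix().round(2).tolist(),read_time_s())
pad=np.array([.596,-.214,.084])
for L in(35,40,45):
  for sg in(1,-1):
    l=np.radians(L);s,c=np.sin(l),np.cos(l)
    for az in(0,-.25):
      R=Ro.from_euler('z',az).as_matrix()@np.array([[sg*c,0,s],[0,-sg,0],[sg*s,0,-c]]);o=Ro.from_matrix(R).as_quat();z=R[:,2]
      r=[inverse_kinematics(pad+np.array(d)-(b+.019)*z,o) for b,d in((.1,[0,0,0]),(.025,[0,0,0]),(0,[-.004,0,-.042]))]
      print(L,sg,az,[None if x is None else np.round(x,2).tolist() for x in r])
E
```

```text
[ 0.50638837 -0.21342563  0.41333929]
[ 0.50886872 -0.27318372  0.49090959] [[-0.41, -0.13, 0.9], [-0.91, 0.08, -0.4], [-0.02, -0.99, -0.15]] 25.8583
35 1 0 [[1.54, 0.3, -1.17, 2.21, 0.06, 0.26, -1.16], [-0.51, 0.52, 1.07, 2.23, 4.65, 0.65, 0.2], [-0.35, 0.62, 0.87, 2.22, 4.42, 0.64, 0.4]]
35 1 -0.25 [[1.41, 0.22, -1.16, 2.25, 0.72, 0.24, -2.15], [-0.45, 0.36, 0.84, 2.26, 4.69, 0.28, -0.05], [-0.34, 0.53, 0.71, 2.25, 4.23, 0.35, 0.35]]
35 -1 0 [[1.54, 0.3, -1.17, 2.21, 0.06, 0.26, 1.98], [1.47, 0.68, -1.25, 2.16, 1.28, 0.37, 0.93], [1.44, 0.93, -1.25, 2.15, 1.68, 0.51, 0.69]]
35 -1 -0.25 [[1.41, 0.22, -1.16, 2.25, 0.72, 0.24, 0.99], [1.18, 0.45, -0.98, 2.2, 1.45, 0.3, 0.35], [0.95, 0.53, -0.73, 2.19, 1.93, 0.27, -0.13]]
40 1 0 [[-0.76, 0.41, 1.41, 2.35, 4.68, 0.71, 0.27], [-0.33, 0.42, 0.85, 2.28, 4.46, 0.56, 0.45], [-0.25, 0.59, 0.76, 2.26, 4.22, 0.64, 0.64]]
40 1 -0.25 [[-1.03, 0.22, 1.45, 2.41, 4.68, 0.28, 0.02], [-0.34, 0.33, 0.7, 2.32, 4.12, 0.26, 0.54], [-0.36, 0.56, 0.73, 2.3, 3.91, 0.44, 0.64]]
40 -1 0 [[1.58, 0.29, -1.16, 2.27, -0.45, 0.14, 2.51], [1.3, 0.49, -0.97, 2.21, 1.61, 0.07, 0.51], [1.0, 0.54, -0.64, 2.21, 3.28, 0.14, -1.18]]
40 -1 -0.25 [[1.29, 0.15, -1.0, 2.33, 1.21, 0.08, 0.47], [1.01, 0.37, -0.77, 2.26, 2.1, 0.2, -0.35], [0.98, 0.56, -0.75, 2.24, 2.36, 0.34, -0.53]]
45 1 0 [[-0.33, 0.16, 0.9, 2.41, 4.52, 0.49, 0.55], [-0.23, 0.41, 0.76, 2.33, 4.24, 0.61, 0.7], [-0.3, 0.67, 0.83, 2.3, 4.06, 0.81, 0.75]]
45 1 -0.25 [[-0.27, 0.06, 0.6, 2.46, 3.61, 0.17, 1.14], [-0.28, 0.34, 0.63, 2.37, 3.72, 0.36, 0.94], [-0.27, 0.55, 0.63, 2.34, 3.64, 0.53, 0.93]]
45 -1 0 [[1.51, 0.26, -1.03, 2.34, 4.62, 0.17, -2.54], [0.94, 0.36, -0.52, 2.27, 3.98, 0.23, -1.95], [0.86, 0.52, -0.46, 2.25, 3.63, 0.32, -1.56]]
45 -1 -0.25 [[1.09, 0.13, -0.79, 2.41, 2.96, 0.14, -1.29], [0.95, 0.37, -0.69, 2.32, 2.66, 0.29, -0.91], [0.87, 0.54, -0.61, 2.29, 2.75, 0.42, -0.95]]
```

```bash
cat >> h.py <<'E'
l=np.radians(45);_s=np.sin(l)
RP=Ro.from_euler('z',-.25).as_matrix()@np.array([[_s,0,_s],[0,-1,0],[_s,0,-_s]]);oP=Ro.from_matrix(RP).as_quat();zP=RP[:,2]
pad=np.array([.596,-.214,.084])
tcp=lambda tip:np.array(tip)-.019*zP
E
python3 - <<'E'
from h import *
move_ptp(tcp(pad-.1*zP),oP);print(np.round(read_qpos(),2))
movel(tcp(pad-.02*zP),oP,speed=.1)
print(read_ft_force(),read_eef_pos(),read_time_s())
for cc in("top","side"):
    im=read_camera(cc);cv2.imwrite(f"pics/q_{cc}.png",im[:,:,::-1])
a=cv2.imread("pics/q_top.png")[130:230,270:370];b=cv2.imread("pics/q_side.png")[90:230,200:340]
cv2.imwrite("pics/q1.png",np.hstack([cv2.resize(x,(400,400),interpolation=2) for x in(a,b)]))
E
```

```text
[-0.27  0.06  0.6   2.46  3.61  0.17  1.14]
[-0.67215852 -0.28755518 -0.72089005] [ 0.56905525 -0.20738856  0.11189688] 28.0667
```

View pics/q1.png

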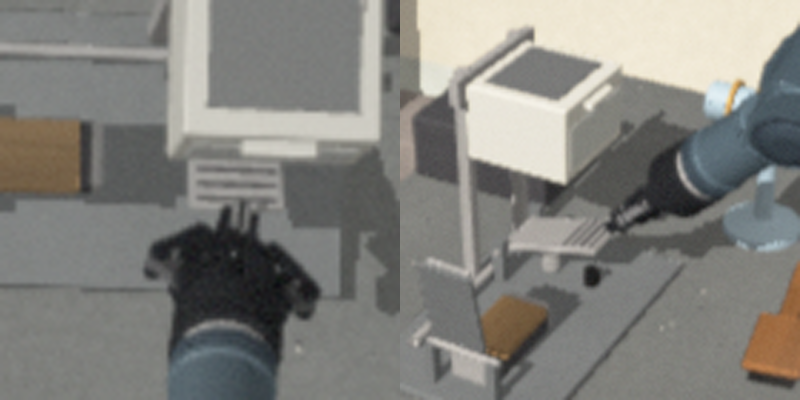

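The shut fingertips at top crop (243,205) point at the middle of the pedal, just short of its front edge, and are clear of the bin. I come in slightly from above, then press.

```bash
python3 - <<'E'
from h import *
p=np.array(read_eef_pos());movel(p+[0,0,.01],speed=.08)
movel(tcp(pad+[.002,0,.014]),speed=.08)
f0=np.array(read_ft_force());print(f0)
dz=.014;log=[]
while dz>-.052:
    dz-=.003
    fr=np.clip(-dz/.042,0,1)
    movel(tcp(pad+[.002-.004*fr,0,dz]),speed=.05)
    f=np.array(read_ft_force())-f0;log.append((round(dz,3),f.round(1).tolist(),round(float(read_eef_pos()[2]+.019*zP[2]),4)))
    if f[2]>22: break
print(*log,sep="\n")
pause(.6);print(np.array(read_ft_force())-f0,read_time_s())
for cc in("top","side"):
    im=read_camera(cc);cv2.imwrite(f"pics/d_{cc}.png",im[:,:,::-1])
a=cv2.imread("pics/d_top.png")[130:230,230:330];b=cv2.imread("pics/d_side.png")[110:240,190:320]
cv2.imwrite("pics/d1.png",np.hstack([cv2.resize(x,(400,400),interpolation=2) for x in(a,b)]))
E
```

```text
[ 0.55237457  0.00317232 -0.23128953]
(0.011, [-0.7, -0.5, 0.1], 0.0946)
(0.008, [0.2, 0.5, 1.6], 0.0921)
(0.005, [-4.1, 1.9, 6.6], 0.0902)
(0.002, [-1.3, 0.0, 6.5], 0.0876)
(-0.001, [-1.3, -0.4, 6.5], 0.0847)
(-0.004, [-2.3, -0.8, 7.1], 0.0817)
(-0.007, [-1.3, -0.7, 6.1], 0.0787)
(-0.01, [-1.2, -1.7, 7.0], 0.0757)
(-0.013, [-1.0, -0.6, 7.1], 0.0726)
(-0.016, [-2.7, 0.4, 7.5], 0.0696)
(-0.019, [-1.5, -0.5, 8.1], 0.0667)
(-0.022, [-2.1, 0.2, 7.6], 0.0638)
(-0.025, [-2.5, -1.3, 7.8], 0.0609)
(-0.028, [-1.4, 0.1, 8.0], 0.0581)
(-0.031, [-2.0, 0.0, 8.6], 0.0553)
(-0.034, [-2.5, -0.9, 8.9], 0.0526)
(-0.037, [-1.9, 0.1, 10.1], 0.0501)
(-0.04, [-14.4, 5.7, 29.9], 0.0495)
[-14.37224806   4.61504137  29.58994333] 33.9417
```

View pics/d1.png

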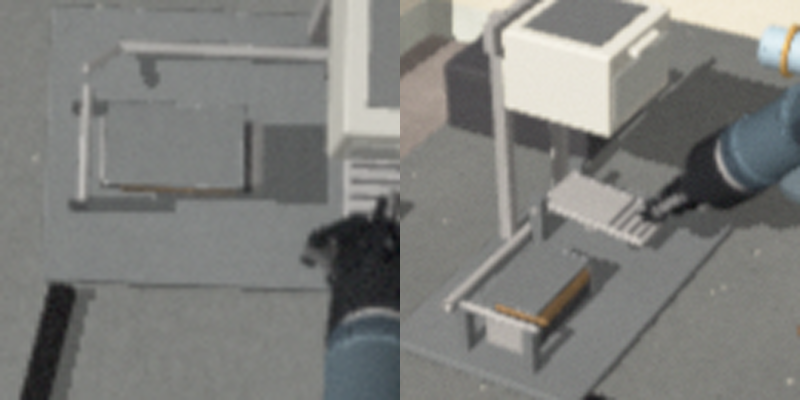

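The platen at crop (175,145) lies flat on the panel and the force jumped at the stop after about 40 mm of travel, so the pedal is fully down. Next I let it rise and back away.

```bash
python3 - <<'E'
from h import *
movel(tcp(pad+[0,0,.014]),speed=.06)
movel(tcp(pad+[0,0,.014]-.09*zP),speed=.1)
print(read_ft_force()); 
q=np.array(read_qpos());q[1]-=.4;move_j(q);print(read_eef_pos());pause(.5)
for cc in("top","side"):
    im=read_camera(cc);cv2.imwrite(f"pics/e_{cc}.png",im[:,:,::-1])
a=cv2.imread("pics/e_top.png")[130:250,135:355];b=cv2.imread("pics/e_side.png")[110:340,190:320]
cv2.imwrite("pics/e1.png",np.hstack([cv2.resize(a,(500,273),interpolation=2),cv2.resize(b,(154,273),interpolation=2)]))
print(wood(("top","pics/e_top.png"),.052,(245,145,310,195)),wood(("top","pics/e_top.png"),.024,(130,200,180,250))[0],read_time_s())
E
```

```text
[ 0.02130862 -0.31928608  0.01384201]
[ 0.53364567 -0.19128608  0.35998151]
(((639.2152099609375, -53.06913375854492), (86.40735626220703, 36.46394348144531), 87.88001251220703), [[619.4000244140625, -95.5999984741211], [655.7999877929688, -96.9000015258789], [659.0, -10.600000381469727], [622.5999755859375, -9.199999809265137]]) ((449.39251708984375, 304.5267028808594), (91.4023666381836, 55.402137756347656), 28.180356979370117) 37.5167
```

View pics/e1.png

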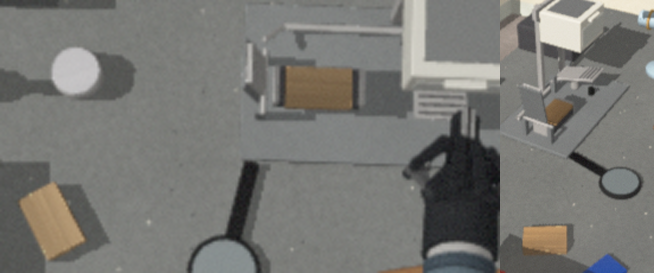

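The platen is open again, the pedal at crop (440,103) is up, and the panel is still central on the bed at (320,88). The stack at (52,220) has not moved and the arm is clear.

```bash
python3 -c "
from bench import *
print(sign_off())"
```

```text
the job is handed in; nothing more can be done
None
```

The job is handed in: the top panel lies square and central on the press bed, the pedal was pressed to its stop and is back up, the stack looked unmoved in the last picture, and nothing else was touched that I could see; the verdict was not reported back.

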